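Catch casting nuggets from the chute and set them on the scale

ROBOT

A 6-joint arm with a two-finger parallel gripper is mounted at the origin on the work surface. World frame = base frame: x ahead of the robot, y to its left, z up, the work surface at z = 0. Lengths are in mm, angles in rad, forces in N, time in s.
With the tool pointing down it reaches from about 400 to 925 mm from the base axis. Payload 12.5 kg.
Tool frame: the origin (TCP) lies at the centre of the arm's flange, where the gripper is bolted on; the fingertips stand 190 mm ahead of it and the grasp point (between the pads) lies 171 mm ahead of it; z points along the fingers, y is the line along which they close (so a half turn about z gives the same grasp; the last joint's range is limited). The gripper opens to 95 mm and grips with 3 to 60 N. Pads are 20 mm wide; open, the fingers measure 119 mm over their backs; the gripper's body (75 mm by 180 mm) begins 59 mm behind the grasp point.
Start: joints at [-1.227, 0.491, 1.559, -0, 1.092, -0.106], TCP at [271.759, -562.825, 404.761] pointing down, gripper open.
Joint ranges: [-3.1, 3.1], [-0.84, 2.19], [0.05, 2.79], [-1.13, 4.28], [0.06, 2.93], [-2.69, 2.69]. Speed limits (rad/s): [2.22, 2.22, 2.79, 3.14, 3.14, 3.14].

INTERFACE

Orientations are given as [roll, pitch, yaw] about the fixed x, y, z axes, in that order (R = Rz(yaw) Ry(pitch) Rx(roll)).
In Python, from cell import env, read_camera, search_frame, cut_out gives the robot as it stands. The module is installed in compiled form; this text tells all that it offers.
- The arm moves only by the tool move_arm, never from a script. Its argument "commands" is a list of rows, each a list of 3 entries, a list of its own where there are three numbers: the shift along the world's x, y, z normalised to -1 to 1, where 1 is 0.03 m, then the turn about the world's z normalised to -1 to 1, where 1 is 0.08 rad, then the opening, from -1 (shut) to 1 (fully open), so that 0 is half open. A call has 1 to 20 rows; each row shifts and turns the commanded pose from where the row before left it; what a row does not reach is not made up. A row lasts 1/12 s, in which the tool goes at most 41.7 mm and 7.16 degrees, less where a joint would pass 70% of its speed; a pose out of reach is approached as far as the arm can. A call with a number of a shift or a turn outside -1 to 1 is refused whole. A call with a gripper value outside its range is refused whole. The fingers move at their own pace and stop on an object; the grip force is fixed at half the most. Time passes only in rows, so rows that do not move let the fingers close. It gives the time, the measured TCP pose, the force, the opening and the grip force at its end, in the units of the state.
- env.state(): the state, without advancing time (a new reading comes with each control period).
- read_camera(name): name is "scene" or "top"; returns a dict with "image" (384x512x3 uint8, red, green, blue), "fx", "fy", "cx", "cy" (pixels), "D" ([k1, k2, p1, p2, k3] as OpenCV has them; the pictures are not rectified), "rvec" (rotation vector, rad) and "tvec" (3), from world to camera coordinates, as OpenCV has them. Camera axes: x right, y down, z forward; pixel columns grow to the right and rows downward; lengths in mm; the calibration is good to about 2 mm. A picture is of the moment at which its call begins. There is no depth.
- env.job_done(): hands the job in; it is judged then, once.
Trained networks look in a picture, given as the dict that the camera call returned (one of the last four; its "shot" number tells which), for a name from the list of things; names that differ only in an ending like _2 or _b are one class to them, and where a whole thing is asked for, a point or a joint stands for the part that bears it (a point fixed in the world has none). Each returns a list of dicts, best first, with "confidence" (0 to 1); they miss things now and then, are a little off and sometimes report something else, mostly with a low value. They report only what shows in the picture. A call takes as long as a camera call.
- search_frame(thing, picture): "at" ([column, row] in pixels, amid what is visible of it).
- cut_out(thing, picture): "region" (384x512 bool, what is visible of it) and "at" ([column, row] in pixels, amid what is visible of it).
The state is a dict: "t": time; "joints": joint angles; "qvel": joint speeds; "tau": joint torques, N m; "eef_pos": TCP position; "tcp_rot": TCP orientation; "ft_force": force on the tool from outside, world axes, zero at the start; "moment": the same for the moment, N m; "opening": opening from 0.0 (shut) to 1.0 (fully open); "grip_force": force on a finger pad.
Only numpy, scipy, OpenCV 4.12 (cv2) and the standard library are available. Lean on these libraries where they do the work, as an engineer would, in place of code of your own. Each camera call takes 0.05 s, during which the arm holds its last target. There are 200 camera calls.

TASK

Pick up the aluminium catching dish by its slanted wooden handle, hold it under the lip of the nugget chute and push the yellow paddle back with the dish (not with the fingers), so that the gate lifts and all five brass nuggets slide into the dish while you hold it there. Then stand the dish, with all five nuggets in it, upright in the middle of the scale's round pan and let go; leave the other things on the bench where they are.

Things in the scene. Friction and masses are not known exactly. Their poses are not given: they have to be found in the camera images.
- dish_grip (a point): Point to grip on the dish's handle, 76 mm from the dish's axis, 75 mm above its underside. The handle is a flat-sided wooden bar, 78 mm long, 14 mm wide (along the dish's y), 20 mm deep, rising from the rim and leaning 35 degrees out from vertical; 30 mm of it lie above this point. Axes of the dish: z up through the bowl, handle on the -x side.
- dish_mid (a point): Centre of the round aluminium catching dish (loose, 0.07 to 0.12 kg, empty at the start), on its axis, 21 mm above its underside. Rim diameter 104 mm, foot 68 mm, height 42 mm, wall 3 mm. Axes as for dish_grip. It stands on the bench on one side of the chute and the scale on the other; which is left varies.
- station: Fixed green nugget chute. Origin on the bench below the middle of the lip; +x runs up the chute, away from its mouth (roughly away from the robot); z up. A steel channel, 21 mm wide, climbs from the lip at 32 degrees. A red gate 18 mm up it holds five nuggets in single file. Pushing the paddle lifts the gate, 1.4 mm per mm; it shuts when the paddle is let go.
- lip (a point): Middle of the chute's lip, 165 mm above the bench. Axes of the station. With the gate open the nuggets slide off here within about 2 s and fall into a strip 15 to 55 mm in front of it (station -x). Should one stick, letting the paddle out and pushing again frees it.
- lamp (a point): Middle of the underside of a fixed aluminium bar lamp across the chute's mouth, 238 mm above the bench, 68 mm in front of the lip. The bar is 32 mm deep and 210 mm long; its side arms run back 98 mm left and right of the middle. An upright gripper holding the dish under the lip by its handle would hit it; one leaning back 28 to 45 degrees, as the handle does, clears it.
- paddle: Yellow push plate, 90 mm wide, 56 mm high. Origin: centre of the face to push (it looks to station -x), 125 mm above the bench, 8 mm behind the lip at rest. Slides 18 mm to station +x against a spring of 1.2 N, 2.6 N at its stop; from 12 mm on, nuggets pass the gate. With the dish's rim at mid-plate height and the plate pushed home, the dish's axis is 26 mm in front of the lip.
- scale: Fixed black bench scale, 175 x 140 mm, with a round steel pan, 124 mm across, whose top is 40 mm above the bench. Origin on the bench below the centre of the pan; z up.
- scale_pan (a point): Centre of the top of the scale's pan, 40 mm above the bench.
- nugget1 (a point): Centre of brass nugget 1 of 5, a lump of about 15 x 13 x 12 mm, 16 g; at the start in the chute behind the gate, number 1 nearest the lip.
- nugget2 (a point): Centre of brass nugget 2 of 5, a lump of about 15 x 13 x 12 mm, 16 g; at the start in the chute behind the gate, number 1 nearest the lip.
- nugget3 (a point): Centre of brass nugget 3 of 5, a lump of about 15 x 13 x 12 mm, 16 g; at the start in the chute behind the gate, number 1 nearest the lip.
- nugget4 (a point): Centre of brass nugget 4 of 5, a lump of about 15 x 13 x 12 mm, 16 g; at the start in the chute behind the gate, number 1 nearest the lip.
- nugget5 (a point): Centre of brass nugget 5 of 5, a lump of about 15 x 13 x 12 mm, 16 g; at the start in the chute behind the gate, number 1 nearest the lip.
- tin: Shallow steel tin, 72 mm across, 22 mm high, between the robot and the chute; leave alone. Origin at its underside.
- jar: Amber jar, 56 mm across, 75 mm high, at the left; leave alone. Origin at its underside.
- hammer: Hammer lying on the bench at the right, 220 mm long; leave alone. Origin at its underside.
- brush: Brush lying on the bench at the left, 170 mm long; leave alone. Origin at its underside.
- graver: Wood-handled graver lying on the bench near the robot's right, 150 mm long; leave alone. Origin at its underside.
- ring: Gold-coloured finger ring, 23 mm across, 6 mm high, lying on the bench towards the robot, left of the tin; leave alone. Origin at its underside.

How it is judged (in metres and radians):
On the way, in this order (a step that is already met when the one before it is completed fails the run):
1. the dish is lifted off the bench, still without nuggets (height (world z) of dish_mid above 0.08 m and distance between nugget5 and dish_mid above 0.06 m), for 0.2 s.
2. all five nuggets are in the dish while it is held clear above the bench ((distance between nugget1 and dish_mid below 0.042 m or (distance between nugget1 and dish_mid below 0.05 m and z of nugget1 in the frame of dish_mid above 0.002 m)) and (distance between nugget2 and dish_mid below 0.042 m or (distance between nugget2 and dish_mid below 0.05 m and z of nugget2 in the frame of dish_mid above 0.002 m)) and (distance between nugget3 and dish_mid below 0.042 m or (distance between nugget3 and dish_mid below 0.05 m and z of nugget3 in the frame of dish_mid above 0.002 m)) and (distance between nugget4 and dish_mid below 0.042 m or (distance between nugget4 and dish_mid below 0.05 m and z of nugget4 in the frame of dish_mid above 0.002 m)) and (distance between nugget5 and dish_mid below 0.042 m or (distance between nugget5 and dish_mid below 0.05 m and z of nugget5 in the frame of dish_mid above 0.002 m)) and height (world z) of dish_mid above 0.08 m), for 0.3 s.
At the end, for the whole second after the job is handed in: The dish stands upright (within 6 degrees) on the scale's pan, its axis within 28 mm of the pan's centre (its whole foot on the pan), released, with all five nuggets inside it (each centre within 42 mm of the dish's centre, or within 50 mm if it lies in the upper half of the bowl) ((distance between nugget1 and dish_mid below 0.042 m or (distance between nugget1 and dish_mid below 0.05 m and z of nugget1 in the frame of dish_mid above 0.002 m)) and (distance between nugget2 and dish_mid below 0.042 m or (distance between nugget2 and dish_mid below 0.05 m and z of nugget2 in the frame of dish_mid above 0.002 m)) and (distance between nugget3 and dish_mid below 0.042 m or (distance between nugget3 and dish_mid below 0.05 m and z of nugget3 in the frame of dish_mid above 0.002 m)) and (distance between nugget4 and dish_mid below 0.042 m or (distance between nugget4 and dish_mid below 0.05 m and z of nugget4 in the frame of dish_mid above 0.002 m)) and (distance between nugget5 and dish_mid below 0.042 m or (distance between nugget5 and dish_mid below 0.05 m and z of nugget5 in the frame of dish_mid above 0.002 m)) and horizontal distance between dish_mid and scale_pan below 0.028 m and z of dish_mid in the frame of scale between 0.055 and 0.067 m and angle between dish_mid's own z axis and vertical below 0.1 rad); the robot touches nothing.
It fails at once if the fingers push the paddle (over 2 N) (contact force between the fingers and paddle above 2 N).
It fails at once if one of the other things on the bench (tin, jar, hammer, brush, graver, ring) is moved more than 30 mm (distance of any of tin, jar, hammer, brush, graver, ring from where it was at the start of the episode above 0.03 m).
It also fails if it takes over 64 s, if anything falls off the work surface, if the arm or the gripper's body presses on something with over 40 N, if the wrist force passes 120 N, or if a joint passes its speed limit or range.

## Working session

There is one attempt and no reset: what is moved stays moved. The work goes in short steps, Python scripts to look and compute and a tool call to move; the robot and the scene stay as the last step left them, time stands still between calls to the robot, and variables do not carry over. Pictures are saved under pics/ and viewed, at most 10 in all, crops included, and the job is handed in when it is done.

Besides the shell and the picture viewer there is one more tool, called after ">>>" by a JSON object that holds its "op" and its "data". move_arm: Moves the arm, as the interface text tells. Its arguments: {"type":"object","properties":{"commands":{"type":"array","items":{"type":"array"}}},"required":["commands"]}

```bash
mkdir -p pics
cat > h.py <<'E'
import numpy as np, cv2
from cell import env, read_camera, search_frame, cut_out
def cam(n):
    p=read_camera(n); p['K']=np.array([[p['fx'],0,p['cx']],[0,p['fy'],p['cy']],[0,0,1.]]); p['D']=np.array(p['D'],float)
    p['R']=cv2.Rodrigues(np.array(p['rvec'],float))[0]; p['t']=np.array(p['tvec'],float).ravel(); return p
def ray(p,uv):
    x=cv2.undistortPoints(np.array([[uv]],float),p['K'],p['D']).ravel()
    return -p['R'].T@p['t'], p['R'].T@np.array([x[0],x[1],1.])
def atz(p,uv,z):
    o,d=ray(p,uv); return o+d*(z-o[2])/d[2]
def proj(p,X):
    return cv2.projectPoints(np.atleast_2d(np.array(X,float)),np.array(p['rvec'],float),p['t'],p['K'],p['D'])[0].reshape(-1,2)
def tri(p,a,q,b):
    o1,d1=ray(p,a);o2,d2=ray(q,b)
    s=np.linalg.lstsq(np.c_[d1,-d2],o2-o1,rcond=None)[0]
    A=o1+d1*s[0];B=o2+d2*s[1]; return (A+B)/2,np.linalg.norm(A-B)
def save(p,n,crop=None,s=1):
    im=p['image'][:,:,::-1]
    if crop: im=im[crop[1]:crop[3],crop[0]:crop[2]]
    cv2.imwrite('pics/'+n,cv2.resize(im,None,fx=s,fy=s,interpolation=cv2.INTER_CUBIC))
E
python3 - <<'E'
from h import *
np.set_printoptions(precision=1,suppress=True)
s,t=cam('scene'),cam('top')
save(s,'s0.png',s=1.5);save(t,'t0.png',s=1.5)
print('cams',-s['R'].T@s['t'],-t['R'].T@t['t'],env.state())
for n in ['dish_grip','dish_mid','lip','lamp','paddle','scale','scale_pan','station','nugget1','tin','jar','hammer','brush','graver','ring']:
    a,b=search_frame(n,s),search_frame(n,t)
    print(n,[(x['at'],round(x['confidence'],2)) for x in a[:2]],[(x['at'],round(x['confidence'],2)) for x in b[:2]], tri(s,a[0]['at'],t,b[0]['at']) if a and b else '')
E
```

```text
cams [1218.6 -878.  1198.7] [ 420.8  -14.9 1501.7] {'t': 0.1, 'joints': array([-1.2,  0.5,  1.6,  0. ,  1.1, -0.1]), 'qvel': array([ 0., -0., -0.,  0.,  0.,  0.]), 'tau': array([  0. , -61.4, -25.9,   0.1,   0. ,  -0. ]), 'eef_pos': array([ 271.8, -562.8,  404.2]), 'tcp_rot': array([-3.1, -0. ,  0.4]), 'ft_force': array([-0.2, -0.4,  0.2]), 'moment': array([-0., -0., -0.]), 'grip_force': 0.0, 'opening': 1.000091606034708}
dish_grip [([204.6, 263.7], 0.86), ([229.1, 190.4], 0.59)] [([348.0, 197.7], 0.84)] (array([ 554.7, -341.5,   47.5]), np.float64(0.7782919778943838))
dish_mid [([201.3, 264.2], 0.71), ([296.0, 210.3], 0.66)] [([350.1, 200.4], 0.72)] (array([ 545.4, -348.9,   45.3]), np.float64(0.5911317546885958))
lip [([317.1, 221.8], 0.81)] [([247.2, 133.5], 0.87)] (array([784.9,  13.7,  91.2]), np.float64(13.812808900374689))
lamp [([316.1, 225.3], 0.84), ([229.9, 191.2], 0.55)] [([249.2, 136.6], 0.85)] (array([781.2,   9.2,  72.7]), np.float64(20.660804323634007))
paddle [([296.9, 208.0], 0.48), ([171.7, 301.8], 0.3)] [([252.8, 152.8], 0.67)] (array([707.3,  -5.3, 133.6]), np.fl
[... 258 characters left out ...]
.68)] [] 
nugget1 [] [] 
tin [([228.4, 188.8], 0.61)] [([253.6, 248.6], 0.71)] (array([382.3,  -7.1,  52.7]), np.float64(3.5569930116450457))
jar [([326.4, 147.4], 0.72)] [([114.8, 201.3], 0.8)] (array([558. , 493. ,  27.6]), np.float64(12.388637984983383))
hammer [([173.7, 301.2], 0.87), ([179.2, 217.6], 0.69)] [([398.4, 201.3], 0.69)] (array([ 551. , -512.6,   27.8]), np.float64(25.784309883932174))
brush [([296.6, 141.8], 0.5)] [([112.7, 241.0], 0.77)] (array([405.8, 498.5,  -5.3]), np.float64(14.909602825413241))
graver [([296.8, 139.8], 0.64), ([179.5, 218.3], 0.51)] [([313.7, 267.4], 0.72), ([350.3, 201.6], 0.7)] (array([518.3, -73.9, 451.9]), np.float64(384.15283551031587))
ring [] []
```

View pics/s0.png

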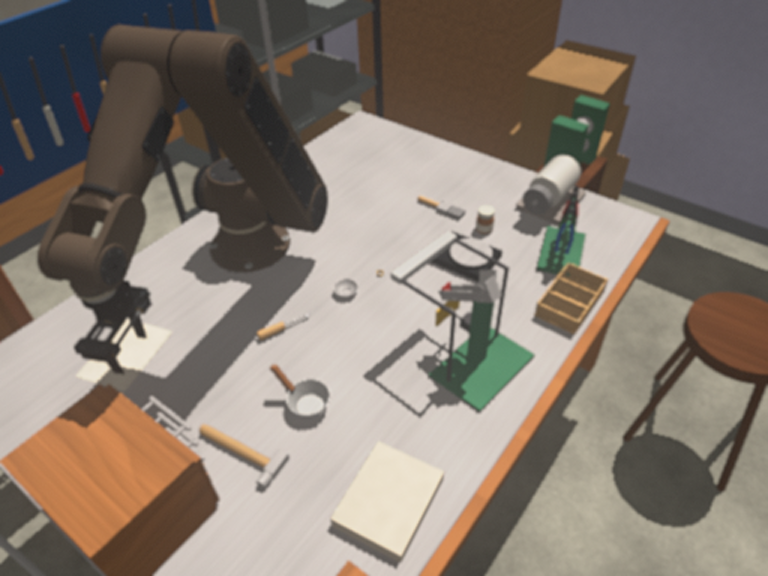

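View pics/t0.png

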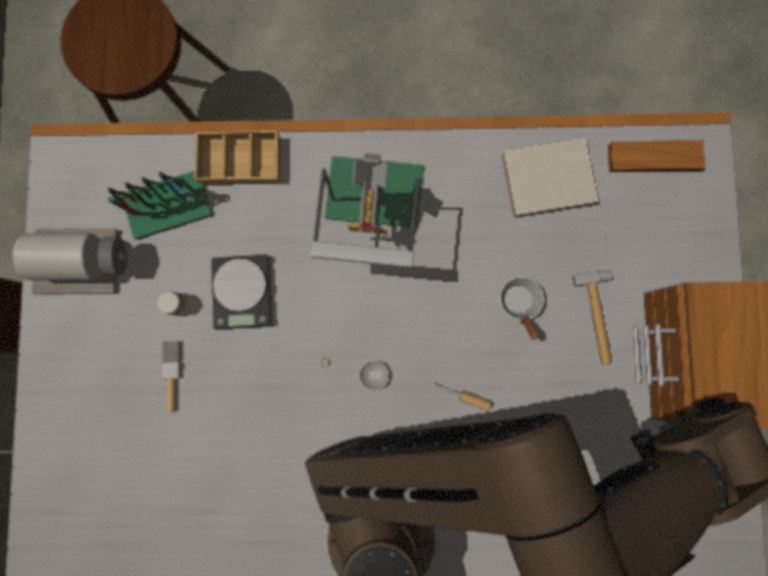

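Run:
```python
from h import *
np.set_printoptions(precision=1,suppress=True)
s,t=cam('scene'),cam('top')
a=cv2.resize(t['image'][95:190,195:315,::-1],None,fx=5,fy=5,interpolation=cv2.INTER_CUBIC)
b=cv2.resize(t['image'][175:235,325,None][:0] if 0 else t['image'][180:230,325:365,::-1],None,fx=5,fy=5,interpolation=cv2.INTER_CUBIC)
c=np.zeros((475,800,3),np.uint8);c[:,:600]=a;c[:250,600:]=b
cv2.imwrite('pics/t1.png',c)
save(s,'s1.png',(255,145,365,275),5)
for n,z in [('scale_pan',40),('dish_mid',42),('lamp',254),('paddle',0),('station',0)]:
  for p in (t,s):
    for r in cut_out(n,p)[:1]:
        cs,_=cv2.findContours(r['region'].astype(np.uint8),0,1); c=max(cs,key=cv2.contourArea)
        w=np.array([atz(p,q[0],z)[:2] for q in c],np.float32)
        print(n,r['confidence'],r['region'].sum(),r['at'],c.reshape(-1,2).min(0),c.reshape(-1,2).max(0),'circ',cv2.minEnclosingCircle(w),'rect',cv2.minAreaRect(w))
```

```text
scale_pan 0.84 1854 [159.9, 194.6] [141 170] [181 219] circ ((575.9430541992188, 320.8916931152344), 105.66433715820312) rect ((576.810546875, 319.6043395996094), (173.0012664794922, 140.79034423828125), 3.0842092037200928)
scale_pan 0.79 652 [313.1, 169.2] [290 163] [328 186] circ ((602.1157836914062, 274.3117980957031), 82.06945037841797) rect ((603.0345458984375, 274.01416015625), (105.8916244506836, 142.76046752929688), 86.18486785888672)
dish_mid 0.57 718 [346.9, 198.1] [334 184] [362 224] circ ((533.5872192382812, -348.4814147949219), 72.98292541503906) rect ((542.2584228515625, -353.18817138671875), (136.1062774658203, 96.1488265991211), 41.98539352416992)
dish_mid 0.89 735 [204.1, 264.0] [180 244] [219 279] circ ((515.0847778320312, -347.6125793457031), 96.36812591552734) rect ((519.3967895507812, -350.74652099609375), (175.79412841796875, 108.67044067382812), 15.050724029541016)
lamp 0.9 3813 [247.9, 134.1] [207 102] [282 177] circ ((716.5758056640625, 14.440788269042969), 147.4896240234375) rect ((723.3660888671875, 13.110221862792969), (211.1749725341797, 231.1410827636718
[... 199 characters left out ...]
, 516.9811401367188), 51.7828483581543)
paddle 0.42 51 [237.5, 152.8] [233 148] [238 153] circ ((738.9642944335938, 54.83775329589844), 10.944219589233398) rect ((738.96435546875, 54.838531494140625), (18.490449905395508, 18.863529205322266), 89.6077651977539)
paddle 0.55 101 [299.8, 206.1] [298 200] [306 207] circ ((651.318603515625, 143.60513305664062), 21.29827117919922) rect ((649.7822875976562, 146.4973907470703), (34.22453308105469, 39.11514663696289), 89.73967742919922)
station 0.96 4370 [316.3, 226.5] [259 154] [356 275] circ ((674.38427734375, 145.15313720703125), 339.5854187011719) rect ((685.50341796875, 159.608642578125), (346.8631896972656, 662.1637573242188), 52.43247604370117)
```

View pics/t1.png

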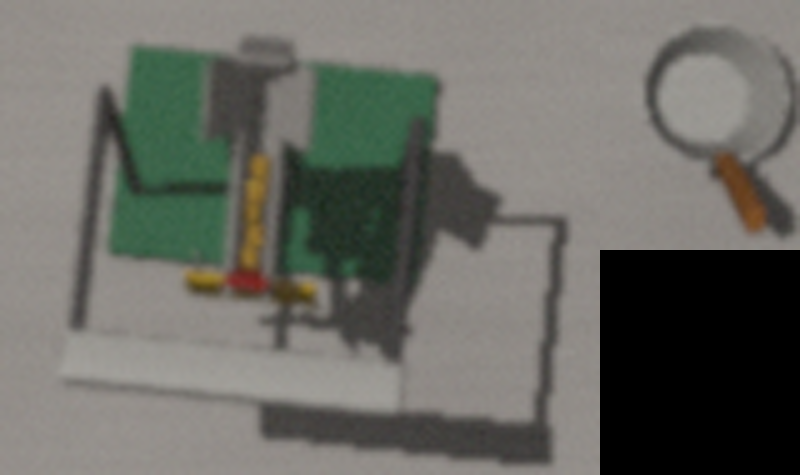

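View pics/s1.png

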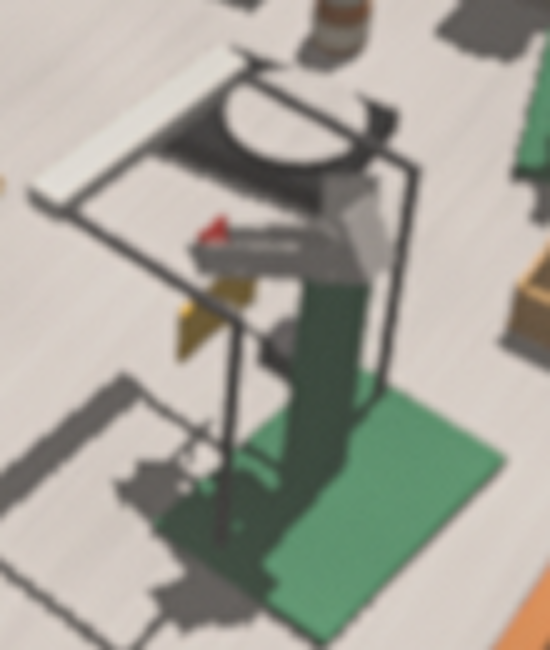

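Run:
```python
from h import *
np.set_printoptions(precision=1,suppress=True)
s,t=cam('scene'),cam('top')
ct=lambda x,y:[(x+.5)/5-.5+195,(y+.5)/5-.5+95]
cb=lambda x,y:[(x-600+.5)/5-.5+325,(y+.5)/5-.5+180]
cs=lambda x,y:[(x+.5)/5-.5+255,(y+.5)/5-.5+145]
P=[]
for a,b in [((400,408),(28,190)),((402,362),(62,212)),((60,380),(232,47)),((68,332),(262,62))]:
    X,e=tri(t,ct(*a),s,cs(*b));P.append(X);print('bar',X,e, [atz(t,ct(*a),z)[:2] for z in (240,250)])
print('paddle top L/R', [atz(t,ct(*a),153)[:2] for a in [(188,283),(315,297)]])
print('gate/lip',[atz(t,ct(*a),z)[:2] for a,z in [((247,270),180),((247,293),165)]], 'nug line',[atz(t,ct(*a),z)[:2] for a,z in [((248,262),185),((262,158),230)]])
print('base corners',[atz(t,ct(*a),5)[:2] for a in [(130,45),(438,75),(110,252)]])
print('dish rim',[atz(t,cb(*a),42)[:2] for a in [(648,94),(797,94),(722,27),(722,162)]],'foot in',[atz(t,cb(*a),3)[:2] for a in [(658,98),(749,98),(704,52),(704,144)]])
print('handle top',atz(t,cb(757,222),98),'base',atz(t,cb(722,157),45))
# scale pan bright circle
g=cv2.cvtColor(t['image'],cv2.COLOR_RGB2GRAY)[165:225,135:185]
m=((g>125)*255).astype(np.uint8);c=max(cv2.findContours(m,0,1)[0],key=cv2.contourArea)
w=np.array([atz(t,q[0]+[135,165],40)[:2] for q in c],np.float32);print('pan',cv2.minEnclosingCircle(w),cv2.fitEllipse(w))
```

```text
bar [603.4 -75.2 258.6] 0.15366789889346702 [array([606.1, -76.1]), array([604.6, -75.7])]
bar [632.6 -76.7 254.9] 1.2664183157109892 [array([634.7, -77.8]), array([633. , -77.3])]
bar [628.6 135.7 256.1] 12.755624243078346 [array([626.1, 133.5]), array([624.5, 132.3])]
bar [657.7 130.5 258.9] 12.721008960162527 [array([656.2, 128.5]), array([654.3, 127.4])]
paddle top L/R [array([704.3,  58.7]), array([693.8, -25.4])]
gate/lip [array([706.7,  18.8]), array([694.6,  19.3])] nug line [array([710.9,  18. ]), array([767.5,   7.5])]
base corners [array([916.7, 109.1]), array([ 890. , -119.9]), array([759.5, 124.3])]
dish rim [array([ 553.5, -294.1]), array([ 552.4, -398.2]), array([ 600.5, -347.6]), array([ 505.1, -344.1])] foot in [array([ 554.1, -308.6]), array([ 553.4, -373.9]), array([ 587.2, -342.9]), array([ 520.5, -340.4])]
handle top [ 461.3 -353.3   98. ] base [ 508.4 -343.5   45. ]
pan ((592.7026977539062, 327.29638671875), 61.16988754272461) ((593.07861328125, 327.60003662109375), (118.06796264648438, 119.10181427001953), 33.31435775756836)
```

```bash
cat > dishfit.py <<'E'
from h import *
from scipy.optimize import minimize
def handle_mask(p,roi):
    x0,y0,x1,y1=roi; im=p['image'].astype(int); m=np.zeros(im.shape[:2],np.uint8)
    d=(im[:,:,0]-im[:,:,2]); m[y0:y1,x0:x1]=(d[y0:y1,x0:x1]>45); return m
def box(x,y,yaw,zu):
    c,s_=np.cos(np.radians(35)),np.sin(np.radians(35)); out=[]
    for L in (30,-40):
        for w in (-7,7):
            for dd in (-10,10):
                out.append([-(76+L*s_)+dd*c, w, 75+L*c+dd*s_])
    out=np.array(out);R=np.array([[np.cos(yaw),-np.sin(yaw),0],[np.sin(yaw),np.cos(yaw),0],[0,0,1]])
    return out@R.T+[x,y,zu]
E
python3 - <<'E'
from dishfit import *
np.set_printoptions(precision=3,suppress=True)
s,t=cam('scene'),cam('top')
ms=[(t,handle_mask(t,(338,205,368,230))),(s,handle_mask(s,(175,238,205,262)))]
S=8
def cost(v):
    c=0
    for p,m in ms:
        ys,xs=np.where(m);x0,y0=xs.min()-6,ys.min()-6;w,h=np.ptp(xs)+13,np.ptp(ys)+13
        M=cv2.resize(m[y0:y0+h,x0:x0+w].astype(np.float32),None,fx=S,fy=S,interpolation=cv2.INTER_LINEAR)>.5
        q=((proj(p,box(*v,0))-[x0,y0]+.5)*S).astype(np.int32)
        A=np.zeros(M.shape,np.uint8);cv2.fillConvexPoly(A,cv2.convexHull(q),1)
        c+=1-(M&(A>0)).sum()/(M|(A>0)).sum()
    return c
print([m.sum() for _,m in ms])
for y0 in (-0.1,0.1,.25):
    r=minimize(cost,[553,-346,y0],method='Nelder-Mead',options=dict(initial_simplex=np.array([[553,-346,y0],[560,-346,y0],[553,-338,y0],[553,-346,y0+.15]])));print(r.x,r.fun)
rim=lambda x,y:[[x+52*np.cos(a),y+52*np.sin(a),42] for a in np.linspace(0,6.28,60)]
im=cv2.resize(t['image'][175:235,320:370,::-1],None,fx=8,fy=8,interpolation=cv2.INTER_CUBIC)
for pts in (rim(*r.x[:2]),box(*r.x,0)):
    for q in proj(t,pts): cv2.circle(im,tuple(int(k) for k in ((q-[320,175]+.5)*8)),2,(0,255,0),-1)
i2=cv2.resize(s['image'][235:295,170:225,::-1],None,fx=7,fy=7,interpolation=cv2.INTER_CUBIC)
for pts in (rim(*r.x[:2]),box(*r.x,0)):
    for q in proj(s,pts): cv2.circle(i2,tuple(int(k) for k in ((q-[170,235]+.5)*7)),2,(0,255,0),-1)
o=np.zeros((480,800,3),np.uint8);o[:,:400]=im;o[:420,400:785]=i2;cv2.imwrite('pics/d1.png',o)
E
```

```text
[np.uint64(61), np.uint64(73)]
[ 557.242 -347.192    0.03 ] 0.8009918551191393
[ 557.11  -344.585    0.064] 0.8065905381062832
[ 556.162 -339.208    0.123] 0.8183972587598098
```

View pics/d1.png

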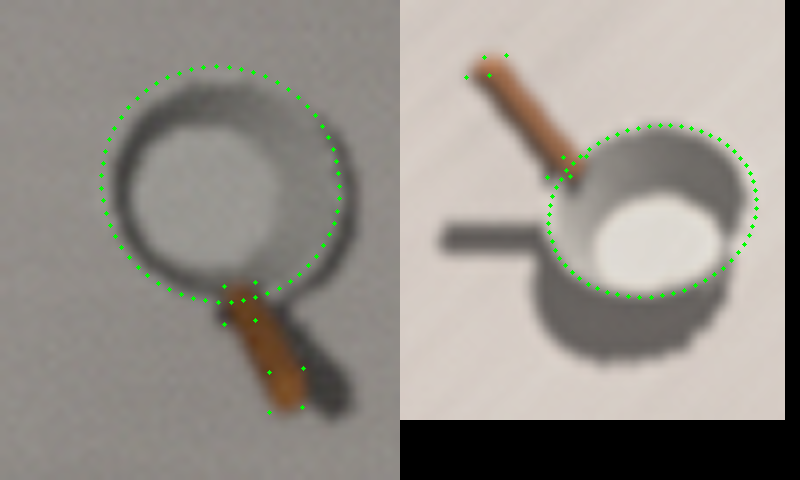

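Run:
```python
from dishfit import *
np.set_printoptions(precision=3,suppress=True)
s,t=cam('scene'),cam('top')
for n,p,roi in (('t',t,(338,205,368,230)),('s',s,(175,238,205,262))):
    x0,y0,x1,y1=roi; im=p['image'].astype(float); d=(im[:,:,0]-im[:,:,2])[y0:y1,x0:x1]
    d=d-np.median(d); w=np.clip(d,12,None)-12; yy,xx=np.mgrid[y0:y1,x0:x1]
    w[w<6]=0
    c=np.array([(w*xx).sum(),(w*yy).sum()])/w.sum()
    C=np.cov(np.c_[xx.ravel(),yy.ravel()].T,aweights=w.ravel()); e,v=np.linalg.eigh(C)
    print(n,(w>0).sum(),'cen',c,'dir',v[:,1]*np.sign(v[1,1]),'len',np.sqrt(12*e))
    for yaw in (0,.05,.1,.15,.2,.25,.3):
        b=box(552,-344.5,yaw,0);q=proj(p,b);tp,bt=q[:4].mean(0),q[4:].mean(0);dd=tp-bt
        L=np.linalg.norm(dd);dd/=L;nrm=np.array([-dd[1],dd[0]])
        print(yaw,'dir',dd*np.sign(dd[1]),'len',L,'perp err px',(c-(tp+bt)/2)@nrm,'along',(c-(tp+bt)/2)@dd)
```

```text
t 90 cen [353.084 218.471] dir [0.458 0.889] len [ 4.279 15.884]
0 dir [0.364 0.931] len 11.82476578446806 perp err px -1.8898766036378687 along -0.09723018567422986
0.05 dir [0.41  0.912] len 12.051175770410321 perp err px -0.8936075510400866 along -0.4110303659954053
0.1 dir [0.454 0.891] len 12.276764330288344 perp err px 0.0852866295888778 along -0.7732416926238032
0.15 dir [0.496 0.868] len 12.500862434509555 perp err px 1.0455538262369095 along -1.179988077519723
0.2 dir [0.536 0.844] len 12.722838053239485 perp err px 1.9861705734971604 along -1.627614936476161
0.25 dir [0.575 0.818] len 12.94209553946441 perp err px 2.906304790120229 along -2.11268895769259
0.3 dir [0.611 0.792] len 13.158074909062709 perp err px 3.8052831182958133 along -2.6319940582622845
s 91 cen [187.907 250.531] dir [0.643 0.766] len [ 3.454 21.277]
0 dir [0.568 0.823] len 18.608943301433097 perp err px 0.05199099319225445 along -0.7958431634358959
0.05 dir [0.592 0.806] len 18.55123082250658 perp err px 1.0013913816458324 along -0.6646117614135676
0.1 dir [0.615 0.788] len 18.486649970734483 perp err px 1.9439614676128887 along -0.5474964414620774
0.15 dir [0.638 0.77 ] len 18.41464801384688 perp err px 2.8785632858904444 along -0.4431095602204057
0.2 dir [0.66  0.751] len 18.334650309015192 perp err px 3.8041272340501555 along -0.34998092282736915
0.25 dir [0.681 0.732] len 18.246063773015376 perp err px 4.719654998174656 along -0.2665710506203846
0.3 dir [0.702 0.712] len 18.148280527324832 perp err px 5.624221589436205 along -0.1912846732094223
```

Run:
```python
from h import *
s=env.state();print(s['eef_pos'].tolist(),s['tcp_rot'].tolist(),s['t'])
```

```text
[271.75028375373074, -562.8429814952502, 404.7601436744469] [3.141486995382241, 9.49513939518809e-06, 0.44979584108593795] 2.5
```

>>> {"op": "move_arm", "data": {"commands": [[[0.77, 0.87, 0], -0.53, 1], [[0.77, 0.87, 0], -0.53, 1], [[0.77, 0.87, 0], -0.53, 1], [[0.77, 0.87, 0], -0.53, 1], [[0.77, 0.87, 0], -0.53, 1], [[0.77, 0.87, 0], -0.53, 1], [[0.77, 0.87, 0], -0.53, 1], [[0.77, 0.87, 0], -0.53, 1], [[0, 0, -0.5], 0, 1], [[0, 0, -0.5], 0, 1], [[0, 0, 0], 0, 1], [[0, 0, 0], 0, 1]]}}

```text
t: 3.5
eef_pos: [456.6, -354.0, 374.6]
tcp_rot: [-3.141, 0.001, 0.111]
ft_force: [0.3, -0.4, 0.2]
opening: 1.002
grip_force: 0.0
```

>>> {"op": "move_arm", "data": {"commands": [[[0, 0, -0.74], 0, 1], [[0, 0, -0.74], 0, 1], [[0, 0, -0.74], 0, 1], [[0, 0, -0.74], 0, 1], [[0, 0, -0.74], 0, 1], [[0, 0, 0], 0, 1], [[0, 0, 0], 0, 1]]}}

```text
t: 4.08
eef_pos: [456.5, -354.6, 264.1]
tcp_rot: [-3.141, 0.001, 0.11]
ft_force: [0.2, 0.3, -0.3]
opening: 1.001
grip_force: 0.0
```

Run:
```python
from h import *
s,t=cam('scene'),cam('top')
a=cv2.resize(s['image'][205:295,150:240,::-1],(540,540),interpolation=cv2.INTER_CUBIC)
cv2.imwrite('pics/g1.png',a)
print(env.state()['eef_pos'],env.state()['ft_force'])
```

```text
[ 456.74735718 -354.57935421  265.42028729] [-0.28992514 -0.23333161  0.34232354]
```

View pics/g1.png

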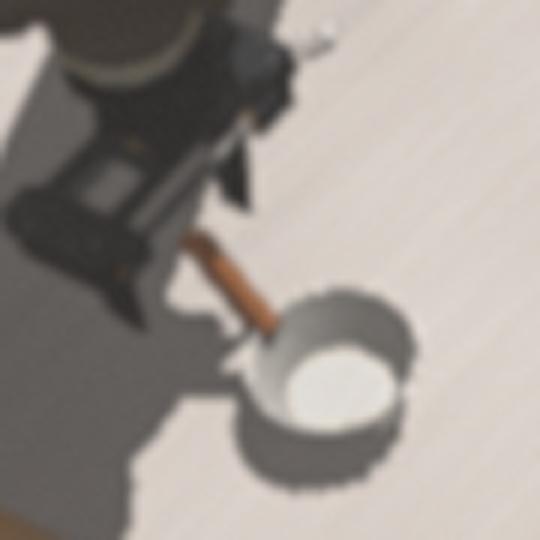

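>>> {"op": "move_arm", "data": {"commands": [[[0.07, 0, -0.12], 0, 1], [[0, 0, 0], 0, -1], [[0, 0, 0], 0, -1], [[0, 0, 0], 0, -1], [[0, 0, 0], 0, -1], [[0, 0, 0], 0, -1], [[0, 0, 0], 0, -1], [[0, 0, 0], 0, -1], [[0, 0, 0], 0, -1], [[0, 0, 0], 0, -1], [[0, 0, 0], 0, -1], [[0, 0, 0], 0, -1], [[0, 0, 0], 0, -1]]}}

```text
t: 5.27
eef_pos: [458.7, -354.0, 260.1]
tcp_rot: [3.142, 0.0, 0.111]
ft_force: [-0.7, -0.6, -0.0]
opening: 0.215
grip_force: 0.0
```

>>> {"op": "move_arm", "data": {"commands": [[[0, 0, 0], 0, -1], [[0, 0, 0], 0, -1], [[0, 0, 0], 0, -1], [[0, 0, 0], 0, -1], [[0, 0, 0], 0, -1], [[0, 0, 0], 0, -1]]}}

```text
t: 5.77
eef_pos: [458.7, -354.0, 260.2]
tcp_rot: [3.141, -0.0, 0.111]
ft_force: [0.0, 0.2, 0.7]
opening: 0.141
grip_force: 29.7
```

>>> {"op": "move_arm", "data": {"commands": [[[0, 0, 0.1], 0, -1], [[0, 0, 0.2], 0, -1], [[0, 0, 0.4], 0, -1], [[0, 0, 0.4], 0, -1], [[0, 0, 0.4], 0, -1], [[0, 0, 0.4], 0, -1], [[0, 0, 0.4], 0, -1], [[0, 0, 0.4], 0, -1], [[0, 0, 0.2], 0, -1], [[0, 0, 0.1], 0, -1], [[0, 0, 0], 0, -1], [[0, 0, 0], 0, -1], [[0, 0, 0], 0, -1], [[0, 0, 0], 0, -1]]}}

```text
t: 6.93
eef_pos: [458.6, -354.0, 349.5]
tcp_rot: [-3.141, 0.001, 0.111]
ft_force: [0.5, 0.2, -1.5]
opening: 0.145
grip_force: 29.7
```

Run:
```python
from h import *
s,t=cam('scene'),cam('top')
a=cv2.resize(s['image'][165:275,150:250,::-1],(400,440),interpolation=cv2.INTER_CUBIC)
b=cv2.resize(t['image'][165:265,310:400,::-1],(400,444),interpolation=cv2.INTER_CUBIC)[:440]
cv2.imwrite('pics/g2.png',np.hstack([a,b]))
print(env.state())
```

```text
{'t': 7.0333, 'joints': array([-7.71359936e-01,  4.87909732e-01,  1.73457637e+00, -1.00109989e-04,
        9.19792240e-01,  6.88949523e-01]), 'qvel': array([ 0.00062264, -0.00113594, -0.00092185, -0.00171334,  0.00044394,
       -0.00223017]), 'tau': array([ 4.62263968e-03, -5.84807646e+01, -2.29322004e+01,  1.20421839e-01,
       -7.41058239e-02, -8.87839014e-04]), 'eef_pos': array([ 458.65683328, -354.05046554,  349.71184274]), 'tcp_rot': array([-3.14111396e+00,  4.97348285e-04,  1.10547679e-01]), 'ft_force': array([-0.56344437,  0.54291013, -0.12188077]), 'moment': array([ 0.02926793,  0.11238076, -0.00110487]), 'grip_force': 29.693152606487274, 'opening': 0.1459342351371417}
```

View pics/g2.png

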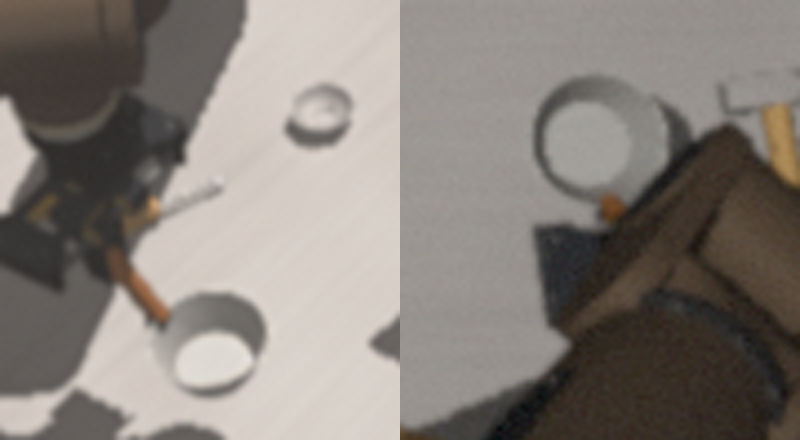

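Run:
```python
from h import *
np.set_printoptions(precision=1,suppress=True)
s,t=cam('scene'),cam('top')
k=400/90
print(atz(t,[202.5/k+310-.4,140/k+165-.4],131.5),atz(t,[188/k+310-.4,145/k+165-.4],92.5))
def fl(p,roi,zs):
    x0,y0,x1,y1=roi;g=cv2.cvtColor(p['image'],cv2.COLOR_RGB2GRAY)[y0:y1,x0:x1]
    th,m=cv2.threshold(g,0,255,cv2.THRESH_OTSU) if zs=='o' else (zs,((g>zs)*255).astype(np.uint8))
    c=max(cv2.findContours(m,0,1)[0],key=cv2.contourArea).reshape(-1,2)+[x0,y0]
    for z in (88,92.5,97):
        w=np.array([atz(p,q,z)[:2] for q in c],np.float32);print(th,z,cv2.fitEllipse(w))
print(g:=None);fl(s,(190,240,220,268),205);fl(s,(190,240,220,268),'o')
```

```text
[ 552.3 -346.1  131.5] [ 552.3 -344.3   92.5]
None
205 88 ((545.7329711914062, -335.8546142578125), (46.14570617675781, 60.42143630981445), 141.4459991455078)
205 92.5 ((548.4590454101562, -338.0511474609375), (45.958740234375, 60.176639556884766), 141.4459686279297)
205 97 ((551.1851196289062, -340.2476806640625), (45.77177047729492, 59.93183898925781), 141.44595336914062)
167.0 88 ((559.1358642578125, -333.3232421875), (104.3182144165039, 126.28312683105469), 17.260120391845703)
167.0 92.5 ((561.8076171875, -335.530029296875), (103.89554595947266, 125.7714614868164), 17.260066986083984)
167.0 97 ((564.4793701171875, -337.73681640625), (103.47289276123047, 125.25979614257812), 17.26004981994629)
```

>>> {"op": "move_arm", "data": {"commands": [[[0.05, 0.4, 0], -0.18, -1], [[0.05, 0.8, 0], -0.18, -1], [[0.05, 0.9, 0], -0.18, -1], [[0.05, 0.9, 0], -0.18, -1], [[0.05, 0.9, 0], -0.18, -1], [[0.05, 0.9, 0], -0.18, -1], [[0.05, 0.9, 0], -0.18, -1], [[0.05, 0.9, 0], -0.18, -1], [[0.05, 0.9, 0], -0.18, -1], [[0.05, 0.9, 0], -0.18, -1], [[0.05, 0.9, 0], -0.18, -1], [[0.05, 0.9, 0], -0.18, -1], [[0.05, 0.9, 0], -0.18, -1], [[0.05, 0.9, 0], -0.18, -1], [[0.05, 0.7, -0.1], -0.18, -1], [[0.05, 0.5, -0.08], 0, -1], [[0, 0, 0], 0, -1], [[0, 0, 0], 0, -1]]}}

```text
t: 8.63
eef_pos: [482.6, 42.4, 344.7]
tcp_rot: [3.141, 0.0, -0.104]
ft_force: [-0.1, 0.4, -1.3]
opening: 0.146
grip_force: 29.7
```

>>> {"op": "move_arm", "data": {"commands": [[[0.2, -0.02, 0], 0, -1], [[0.4, -0.04, 0], 0, -1], [[0.4, -0.05, 0], 0, -1], [[0.4, -0.04, 0], 0, -1], [[0.4, -0.04, 0], 0, -1], [[0.2, -0.02, 0], 0, -1], [[0, 0, 0], 0, -1], [[0, 0, 0], 0, -1], [[0, 0, 0], 0, -1]]}}

```text
t: 9.38
eef_pos: [542.2, 35.4, 344.7]
tcp_rot: [3.141, 0.001, -0.106]
ft_force: [0.1, 0.1, -1.1]
opening: 0.143
grip_force: 29.7
```

Run:
```python
from h import *
s,t=cam('scene'),cam('top')
a=cv2.resize(s['image'][140:240,250:350,::-1],(400,400),interpolation=cv2.INTER_CUBIC)
b=cv2.resize(t['image'][110:210,200:300,::-1],(400,400),interpolation=cv2.INTER_CUBIC)
cv2.imwrite('pics/p1.png',np.hstack([a,b]))
r=env.state();print(r['ft_force'],r['moment'],r['eef_pos'])
```

```text
[-0.23380306 -0.21765249 -1.43425104] [ 0.08634039  0.09530545 -0.0371553 ] [542.2198128   35.60390307 344.85119746]
```

View pics/p1.png

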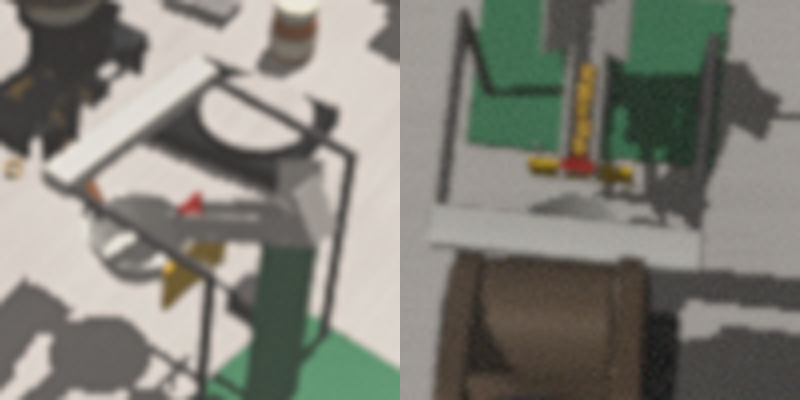

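>>> {"op": "move_arm", "data": {"commands": [[[0.2, -0.02, 0], 0, -1], [[0.2, -0.02, 0], 0, -1], [[0.2, -0.02, 0], 0, -1], [[0.1, -0.01, 0], 0, -1], [[0, 0, 0], 0, -1], [[0, 0, 0], 0, -1]]}}

```text
t: 9.98
eef_pos: [563.9, 33.6, 344.6]
tcp_rot: [3.141, -0.0, -0.105]
ft_force: [-1.4, 0.2, -0.5]
opening: 0.145
grip_force: 29.7
```

>>> {"op": "move_arm", "data": {"commands": [[[0.1, -0.01, 0], 0, -1], [[0.05, -0.01, 0], 0, -1], [[0, 0, 0], 0, -1], [[0, 0, 0], 0, -1]]}}

```text
t: 10.32
eef_pos: [568.1, 33.0, 344.7]
tcp_rot: [3.142, 0.001, -0.105]
ft_force: [-0.9, 1.8, -1.3]
opening: 0.145
grip_force: 30.0
```

>>> {"op": "move_arm", "data": {"commands": [[[0.08, -0.01, 0], 0, -1], [[0.08, -0.01, 0], 0, -1], [[0, 0, 0], 0, -1], [[0, 0, 0], 0, -1], [[0, 0, 0], 0, -1], [[0, 0, 0], 0, -1], [[0, 0, 0], 0, -1]]}}

```text
t: 10.9
eef_pos: [572.9, 32.4, 344.7]
tcp_rot: [3.141, 0.0, -0.105]
ft_force: [-2.6, 0.4, -2.5]
opening: 0.145
grip_force: 30.0
```

Run:
```python
from h import *
F=[]
for i in range(4): t=cam('top');F.append(env.state()['ft_force'])
F=np.array(F);print(F.mean(0),env.state()['moment'],env.state()['eef_pos'])
save(t,'x.png')
im=t['image'][110:160,235:262].astype(int);m=(im[:,:,0]-im[:,:,2]>45)&(im[:,:,1]>90);ys,xs=np.where(m);print('yellow',m.sum(),ys.min()+110,ys.max()+110)
r=t['image'][140:156,238:256].astype(int);m=(r[:,:,0]-r[:,:,1]>60);ys,xs=np.where(m);print('red',m.sum(),ys.mean()+140 if m.sum() else 0)
```

```text
[-2.39411415  0.09373644 -2.04436302] [ 0.14505146  0.82866646 -0.05074042] [572.93762376  32.39391299 344.76444813]
yellow 16 146 149
red 19 152.21052631578948
```

>>> {"op": "move_arm", "data": {"commands": [[[0.03, 0, 0], 0, -1], [[0, 0, 0], 0, -1], [[0, 0, 0], 0, -1], [[0, 0, 0], 0, -1], [[0, 0, 0], 0, -1], [[0, 0, 0], 0, -1], [[0, 0, 0], 0, -1], [[0, 0, 0], 0, -1], [[0, 0, 0], 0, -1], [[0, 0, 0], 0, -1], [[0, 0, 0], 0, -1], [[0, 0, 0], 0, -1]]}}

```text
t: 12.1
eef_pos: [573.9, 32.4, 344.8]
tcp_rot: [3.142, -0.0, -0.105]
ft_force: [-2.1, 0.5, -1.6]
opening: 0.146
grip_force: 30.0
```

Run:
```python
from h import *
F=[]
for i in range(6): t=cam('top');F.append(env.state()['ft_force'])
s=cam('scene')
F=np.array(F);print(F.mean(0),env.state()['moment'],env.state()['eef_pos'])
a=cv2.resize(s['image'][140:240,250:350,::-1],(400,400),interpolation=cv2.INTER_CUBIC)
b=cv2.resize(t['image'][110:210,200:300,::-1],(400,400),interpolation=cv2.INTER_CUBIC)
cv2.imwrite('pics/p2.png',np.hstack([a,b]))
```

```text
[-2.65590771  0.36185001 -2.33569449] [0.16484389 0.77979588 0.0064668 ] [573.87137028  32.38219444 344.75366558]
```

View pics/p2.png

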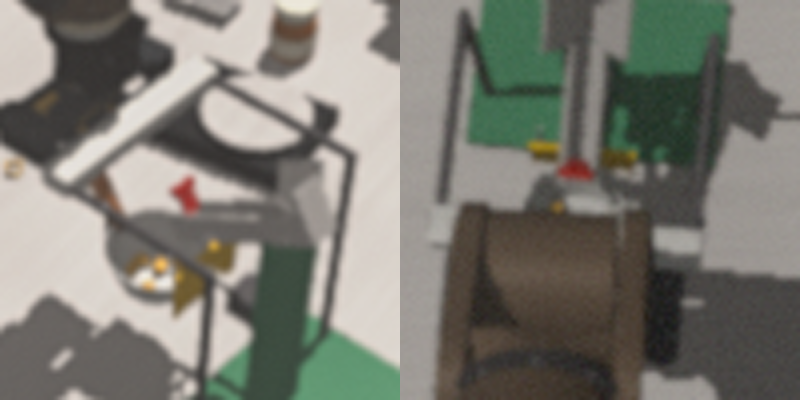

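Run:
```python
from h import *
np.set_printoptions(precision=1,suppress=True)
from scipy import ndimage as nd
s=cam('scene')
im=s['image'].astype(int);m=np.zeros(im.shape[:2],bool)
m[185:225,268:315]=((im[:,:,0]-im[:,:,2]>70)&(im[:,:,0]>170)&(im[:,:,1]>100))[185:225,268:315]
l,n=nd.label(m)
ax=np.array([667.5,22.5]);ex=np.array([.9945,-.105]);ey=np.array([.105,.9945]);lip=np.array([696,19.5])
for i in range(1,n+1):
    ys,xs=np.where(l==i);c=[xs.mean(),ys.mean()]
    print(len(xs),c,[(z,(atz(s,c,z)[:2]-lip)@ex,(atz(s,c,z)[:2]-lip)@ey) for z in (95,130,150,175)])
c=proj(s,[[*ax,84],[*ax,127],[*(ax+52*ex),127],[*(ax-52*ey),127]]);print(c)
F=[]
```

```text
1 [np.float64(303.0), np.float64(201.0)] [(95, np.float64(-9.477098099337791), np.float64(56.31663311748056)), (130, np.float64(10.292522620809276), np.float64(27.965376145945775)), (150, np.float64(21.589448746607662), np.float64(11.764657876497363)), (175, np.float64(35.71060640385575), np.float64(-8.486239960313084))]
10 [np.float64(289.7), np.float64(205.7)] [(95, np.float64(-31.79143132661345), np.float64(3.0989529236922144)), (130, np.float64(-11.314159182808373), np.float64(-23.564618972544057)), (150, np.float64(0.38713918508026685), np.float64(-38.80094577039345)), (175, np.float64(15.013762144941078), np.float64(-57.84635426770502))]
3 [np.float64(286.6666666666667), np.float64(210.66666666666666)] [(95, np.float64(-23.8572394372318), np.float64(-24.411721405675785)), (130, np.float64(-3.6315832448832093), np.float64(-50.20285101754354)), (150, np.float64(7.925934579316065), np.float64(-64.94063936718223)), (175, np.float64(22.37283185956507), np.float64(-83.36287480423057))]
[[289.7 208.5]
 [290.1 200.6]
 [301.  207.3]
 [281.1 208.2]]
```

>>> {"op": "move_arm", "data": {"commands": [[[-0.1, 0.01, 0], 0, -1], [[-0.2, 0.02, 0], 0, -1], [[-0.3, 0.03, 0], 0, -1], [[-0.3, 0.03, 0], 0, -1], [[-0.3, 0.03, 0], 0, -1], [[-0.3, 0.03, 0], 0, -1], [[-0.3, 0.03, 0], 0, -1], [[-0.3, 0.03, 0], 0, -1], [[-0.3, 0.03, 0], 0, -1], [[-0.3, 0.03, 0], 0, -1], [[-0.3, 0.03, 0], 0, -1], [[-0.2, 0.02, 0], 0, -1], [[-0.1, 0.01, 0], 0, -1], [[0, 0, 0], 0, -1], [[0, 0, 0], 0, -1], [[0, 0, 0], 0, -1]]}}

```text
t: 13.83
eef_pos: [475.2, 42.2, 344.8]
tcp_rot: [3.142, -0.0, -0.105]
ft_force: [0.1, -0.5, -0.9]
opening: 0.144
grip_force: 30.0
```

```bash
cat > nug.py <<'E'
from h import *
from scipy import ndimage as nd
np.set_printoptions(precision=1,suppress=True)
F=[];N=[]
for i in range(6): t=cam('top');r=env.state();F.append(r['ft_force']);N.append(r['moment'])
s=cam('scene')
print(r['t'],np.mean(F,0),np.mean(N,0),r['eef_pos'])
g=r['eef_pos'];yaw=r['tcp_rot'][2];ax=np.array([g[0]+94*np.cos(yaw),g[1]+94*np.sin(yaw)]);zu=g[2]-260;print('axis',ax,zu,proj(s,[[*ax,zu+3]]),proj(t,[[*ax,zu+3]]))
for p,nm in ((s,'s'),(t,'t')):
    for k in range(1,6,1):
        q=search_frame('nugget%d'%k,p)
        if k==1:
            for x in q: print(nm,x['at'],round(x['confidence'],2),atz(p,x['at'],zu+10)[:2]-ax)
a=cv2.resize(s['image'][int(proj(s,[[*ax,zu]])[0,1])-35:,:,::-1][:70,int(proj(s,[[*ax,zu]])[0,0])-35:][:,:70],(560,560),interpolation=cv2.INTER_CUBIC)
cv2.imwrite('pics/n.png',a)
E
python3 nug.py
```

```text
14.1333 [ 0.1  0.3 -2.1] [0.1 0.2 0. ] [475.   42.3 344.7]
axis [568.5  32.4] 84.68172074558157 [[270.1 195.7]] [[241.1 193.9]]
s [316.3, 228.7] 0.28 [237.1 -46.3]
```

View pics/n.png

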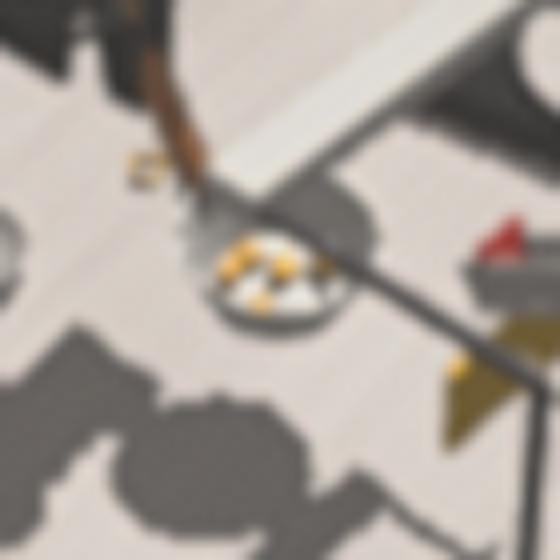

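>>> {"op": "move_arm", "data": {"commands": [[[0.05, 0.1, 0], 0, -1], [[0.05, 0.3, 0], 0, -1], [[0.05, 0.5, 0], 0, -1], [[0.05, 0.6, 0], 0, -1], [[0.05, 0.6, 0], 0, -1], [[0.05, 0.6, 0], 0, -1], [[0.05, 0.6, 0], 0, -1], [[0.05, 0.6, 0], 0, -1], [[0.05, 0.6, 0], 0, -1], [[0.05, 0.6, 0], 0, -1], [[0.05, 0.6, 0], 0, -1], [[0.05, 0.6, 0], 0, -1], [[0.05, 0.6, 0], 0, -1], [[0.05, 0.6, 0], 0, -1], [[0.05, 0.6, 0], 0, -1], [[0.07, 0.6, 0], 0, -1], [[0, 0.6, 0], 0, -1], [[0, 0.4, 0], 0, -1], [[0, 0.2, 0], 0, -1], [[0, 0.13, 0], 0, -1]]}}

```text
t: 16.35
eef_pos: [499.1, 344.1, 344.5]
tcp_rot: [3.141, 0.0, -0.104]
ft_force: [-0.4, -0.0, -2.5]
opening: 0.147
grip_force: 30.0
```

```bash
python3 nug.py
python3 - <<'E'
from h import *
from scipy import ndimage as nd
np.set_printoptions(precision=1,suppress=True)
t,s=cam('top'),cam('scene');r=env.state();g=r['eef_pos'];yaw=r['tcp_rot'][2];ax=np.array([g[0]+94*np.cos(yaw),g[1]+94*np.sin(yaw)])
for p in (t,s):
    u,v=proj(p,[[*ax,95]])[0].astype(int);im=p['image'].astype(int)[v-22:v+22,u-22:u+22]
    d=im[:,:,0]-im[:,:,2];m=d>45
    for row in d[6:38,4:40]: print(' '.join('%3d'%x if x>35 else '  .' for x in row))
    print()
E
```

```text
16.65 [-0.1 -0.2 -1.8] [ 0.   0.2 -0. ] [499.6 342.5 344.9]
axis [593.  332.6] 84.86069887694293 [[314.9 158.3]] [[154.2 187.8]]
  .   .   .   .   .   .   .   .   .   .   .   .   .   .   .   .   .   .   .   .   .   .   .   .   .   .   .   .   .   .   .   .   .   .   .   .
  .   .   .   .   .   .   .   .   .   .   .   .   .   .   .   .   .   .   .   .   .   .   .   .   .   .   .   .   .   .   .   .   .   .   .   .
  .   .   .   .   .   .   .   .   .   .   .   .   .   .   .   .   .   .   .   .   .   .   .   .   .   .   .   .   .   .   .   .   .   .   .   .
  .   .   .   .   .   .   .   .   .   .   .   .   .   .   .   .   .   .   .   .   .   .   .   .   .   .   .   .   .   .   .   .   .   .   .   .
  .   .   .   .   .   .   .   .   .   .   .   .   .   .   .   .   .   .   .   .   .   .   .   .   .   .   .   .   .   .   .   .   .   .   .   .
  .   .   .   .   .   .   .   .   .   .   .   .   .   .   .   .   .   .   .   .   .   .   .   .   .   .   .   .   .   .   .   .   .   .   .   .
  .   .   .   .   .   .   .   .   .   .   .   .   .   .   .   .   .   .   .   .   .   .   .   .   .   .   .
[... 7545 characters left out ...]
   .   .   .   .   .   .   .   .   .   .   .   .   .   .   .   .   .   .   .   .   .   .   .   .   .   .   .   .   .   .   .
  .   .   .   .   .   .   .   .   .   .   .   .   .   .   .   .   .   .   .   .   .   .   .   .   .   .   .   .   .   .   .   .   .   .   .   .
  .   .   .   .   .   .   .   .   .   .   .   .   .   .   .   .   .   .   .   .   .   .   .   .   .   .   .   .   .   .   .   .   .   .   .   .
  .   .   .   .   .   .   .   .   .   .   .   .   .   .   .   .   .   .   .   .   .   .   .   .   .   .   .   .   .   .   .   .   .   .   .   .
  .   .   .   .   .   .   .   .   .   .   .   .   .   .   .   .   .   .   .   .   .   .   .   .   .   .   .   .   .   .   .   .   .   .   .   .
```

>>> {"op": "move_arm", "data": {"commands": [[[0, -0.17, -0.1], 0, -1], [[0, 0, -0.2], 0, -1], [[0, 0, -0.2], 0, -1], [[0, 0, -0.2], 0, -1], [[0, 0, -0.2], 0, -1], [[0, 0, -0.2], 0, -1], [[0, 0, -0.15], 0, -1], [[0, 0, -0.1], 0, -1], [[0, 0, -0.05], 0, -1], [[0, 0, 0], 0, -1], [[0, 0, 0], 0, -1], [[0, 0, 0], 0, -1]]}}

```text
t: 18.3
eef_pos: [499.4, 338.2, 303.0]
tcp_rot: [-3.141, -0.0, -0.105]
ft_force: [-3.2, -0.0, 3.5]
opening: 0.146
grip_force: 30.0
```

>>> {"op": "move_arm", "data": {"commands": [[[0, 0, -0.04], 0, -1], [[0, 0, 0], 0, -1], [[0, 0, 0], 0, -1], [[0, 0, 0], 0, -1]]}}

```text
t: 18.63
eef_pos: [499.4, 338.1, 301.8]
tcp_rot: [-3.141, -0.0, -0.105]
ft_force: [-4.0, 0.2, 5.8]
opening: 0.145
grip_force: 30.0
```

>>> {"op": "move_arm", "data": {"commands": [[[0, 0, -0.04], 0, -1], [[0, 0, 0], 0, -1], [[0, 0, 0], 0, -0.6], [[0, 0, 0], 0, -0.5], [[0, 0, 0], 0, -0.3], [[0, 0, 0], 0, 0], [[0, 0, 0], 0, 0], [[0, 0, 0], 0, 0], [[0, 0, 0], 0, 0], [[0, 0, 0], 0, 0], [[0, 0, 0], 0, 0], [[0, 0, 0], 0, 0]]}}

```text
t: 19.63
eef_pos: [499.5, 338.1, 300.4]
tcp_rot: [3.141, -0.0, -0.105]
ft_force: [0.1, 0.7, 0.3]
opening: 0.5
grip_force: 0.0
```

>>> {"op": "move_arm", "data": {"commands": [[[0, 0, 0.2], 0, 0], [[0, 0, 0.4], 0, 0], [[0, 0, 0.6], 0, 0], [[0, 0, 0.8], 0, 0], [[0, 0, 0.8], 0, 0], [[0, 0, 0.8], 0, 0], [[-0.5, 0, 0.5], 0, 0], [[-0.8, 0, 0.3], 0, 0], [[-0.8, 0, 0], 0, 0], [[-0.8, 0, 0], 0, 0], [[-0.8, 0, 0], 0, 0], [[0, 0, 0], 0, 0], [[0, 0, 0], 0, 0]]}}

```text
t: 20.72
eef_pos: [387.8, 338.2, 433.3]
tcp_rot: [-3.141, -0.001, -0.104]
ft_force: [0.3, 0.2, 0.0]
opening: 0.5
grip_force: 0.0
```

Run:
```python
from h import *
from scipy import ndimage as nd
np.set_printoptions(precision=1,suppress=True)
t,s=cam('top'),cam('scene');r=env.state();print(r['t'],r['eef_pos'],r['opening'],r['ft_force'])
ax=np.array([593,327.5])
im=t['image'].astype(int);d=im[:,:,0]-im[:,:,2]
u,v=proj(t,[[*ax,50]])[0].astype(int);m=np.zeros(d.shape,bool);m[v-20:v+30,u-20:u+20]=(d>55)[v-20:v+30,u-20:u+20]
l,n=nd.label(m)
for i in range(1,n+1):
    ys,xs=np.where(l==i);print(len(xs),atz(t,[xs.mean(),ys.mean()],50)[:2]-ax)
for p in (t,s):
    for n in ('dish_mid','dish_grip'):
        q=search_frame(n,p)
        if q: print(n,q[0]['at'],q[0]['confidence'],atz(p,q[0]['at'],61)[:2]-ax)
# rim edge circle fit: radial gradient score on projected circles
for p in (t,s):
    g=cv2.GaussianBlur(cv2.cvtColor(p['image'],cv2.COLOR_RGB2GRAY).astype(np.float32),(3,3),0)
    a=np.linspace(0,2*np.pi,90,endpoint=False);best=[]
    for dx in range(-24,25,2):
        for dy in range(-24,25,2):
            f=lambda R:cv2.remap(g,*[np.ascontiguousarray(k.astype(np.float32)) for k in proj(p,np.c_[ax[0]+dx+R*np.cos(a),ax[1]+dy+R*np.sin(a),0*a+82]).T],cv2.INTER_LINEAR).ravel()
            best.append((np.abs(f(57)-f(50)).mean(),dx,dy))
    print(sorted(best)[-4:])
```

```text
20.8167 [389.  338.2 432.8] 0.499123640600252 [0.  0.5 0.4]
8 [18.7 18.5]
6 [  7.6 -24.5]
7 [1.2 4.4]
16 [-18.4  -5. ]
15 [-83.5  30.2]
dish_mid [155.2, 190.2] 0.81 [-5.3  8.1]
dish_grip [153.1, 190.3] 0.87 [-5.5 15.5]
dish_mid [313.4, 159.3] 0.94 [-17.   24.4]
dish_grip [312.3, 156.2] 0.66 [-32.2  40.2]
[(np.float32(26.021961), 14, 4), (np.float32(26.077343), 4, -6), (np.float32(26.322193), 12, 2), (np.float32(26.421858), 14, 2)]
[(np.float32(19.764265), -2, -6), (np.float32(19.849932), -2, -8), (np.float32(19.860329), 0, -10), (np.float32(19.904203), 0, -8)]
```

```bash
python3 -c "
from cell import env
print(env.job_done())"
```

```text
the job is handed in; nothing more can be done
None
```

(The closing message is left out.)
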